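# Lay the small case flat against the attic batten

### The job

Under the low roof the small navy case has to be stored lying down: tip it over onto its broad side by pushing it near the top, so that it falls towards the green batten, then push it along the deck until its top end lies flush against the batten. Only push it, never lift or carry it, and leave the white keepsake box, the little house and the jar where they stand. Finish with the case lying flat and at rest.

Things in the scene. Friction and masses are not known exactly. Their poses are not given: they have to be found in the camera images.
- case: Navy hard case, 0.4 to 0.9 kg, standing upright: 200 mm wide (its x), 75 thick (y), 180 tall (z). Origin: centre of its underside. The broad faces (+y, -y), alike, look left and right within 0.28 rad; either may end underneath. Bar handle stands 34 mm out from mid -x end, nearest the robot. Pushed near the top it tips, not slides, and falls once the top has moved 75 mm; lying flat it slides.
- case_center (a point): Centre of the case's body, 90 mm above its underside as it stands. Axes as the case's.
- case_top (a point): Centre of the case's top end (the 200 x 75 mm face with two flush steel latches), 180 mm above its underside as it stands. Axes as the case's.
- batten: Green painted timber batten screwed to the deck, immovable: 500 mm long (its x, within 0.2 rad of world x), 45 wide (its y), 45 high. Origin: centre of its underside. It lies to the left or to the right of the case; its side face is 22.5 mm from its centre line. The case, tipped towards it, lands some 20 to 220 mm short of it.
- keepsakes: White open box with ornaments, 210 x 130 x 75 mm high, 1.6 kg, loose, on the side of the case away from the batten. Origin: centre of its underside, z up. To be left alone.
- house: Little white porcelain house with a terracotta roof, 62 x 80 x 98 mm high, loose, beyond the case. Origin: centre of its underside, z up. To be left alone.
- jar: Amber glass jar with a brass lid, 64 mm across, 90 mm high, loose, beyond the case. Origin: centre of its underside, z up. To be left alone.
Mind the look-alikes: they are no part of the job. Of the things that look like the case, take the one that is farthest to the robot's right at the start.

How it is judged:
On the way, in this order (a step that is already met when the one before it is completed fails the run):
1. the case has been tipped over and lies flat on a broad face ((angle between case's own y axis and vertical below 0.06 rad or angle between case's own y axis and vertical above 3.0816 rad)), for 0.2 s.
2. the case lies flat with its top end flush against the batten ((angle between case's own y axis and vertical below 0.06 rad or angle between case's own y axis and vertical above 3.0816 rad) and y of case_top in the frame of batten between -0.0285 and 0.0285 m and x of case_top in the frame of batten between -0.17 and 0.17 m and angle between the z axis of case and the y axis of batten, either way round below 0.06 rad), for 0.2 s.
At the end, for the whole second after the job is handed in: The case lies at rest on a broad face, top end against the batten: gap under 6 mm at its middle, flat and square within 0.06 rad, its middle within 170 mm of the batten's along it. Box, house and jar upright within 30 mm of their places (all of step 2 and linear speed of case below 0.02 m/s and distance of each of keepsakes, house, jar from where it was at the start of the episode below 0.03 m and angle between each of keepsakes, house, jar's own z axis and vertical below 0.2 rad); the robot touches nothing.
It fails at once if the case is lifted or carried (height (world z) of case_center above 0.125 m or ((angle between case's own y axis and vertical below 0.15 rad or angle between case's own y axis and vertical above 2.99 rad) and height (world z) of case_center above 0.065 m) or (angle between case's own z axis and vertical below 0.15 rad and height (world z) of case_center above 0.116 m)).
It fails at once if the keepsake box, the house or the jar is moved or knocked over (not (distance of each of keepsakes, house, jar from where it was at the start of the episode below 0.03 m and angle between each of keepsakes, house, jar's own z axis and vertical below 0.2 rad)).
It also fails if it takes over 51 s, if anything falls off the work surface, if the arm or the gripper's body presses on something with over 40 N, if the wrist force passes 120 N, or if a joint passes its speed limit or range.

### The arm

A 6-joint arm with a two-finger parallel gripper is mounted at the origin on the work surface. World frame = base frame: x ahead of the robot, y to its left, z up, the work surface at z = 0. Lengths are in m, angles in rad, forces in N, time in s.
With the tool pointing down it reaches from about 0.35 to 0.85 m from the base axis. Payload 8.1 kg.
Tool frame: the origin (TCP) lies on the mounting face of the last link; the fingertips stand 186 mm ahead of it and the grasp point (between the pads) lies 167 mm ahead of it; z points along the fingers, y is the line along which they close (so a half turn about z gives the same grasp; the last joint's range is limited). The gripper opens to 93 mm and grips with 3 to 60 N. Pads are 15 mm wide; open, the fingers measure 128 mm over their backs; the gripper's body (75 mm by 188 mm) begins 65 mm behind the grasp point.
Start: joints at [1.221, 0.13, 1.488, -0, 1.523, -0.085], TCP at [0.157, 0.579, 0.405] pointing down, gripper open.
Joint ranges: [-2.96, 2.96], [-0.89, 2.26], [0.02, 2.5], [-1.34, 4.48], [0, 2.73], [-2.66, 2.66]. Speed limits (rad/s): [2.39, 2.39, 2.79, 3.14, 3.14, 3.14].

### API

Orientations are given as a rotation vector (axis times angle).
In Python, from plant import * gives the robot as it stands. The module is installed in compiled form; this text tells all that it offers.
- The arm moves only by the tool arm_command, never from a script. Its argument "increments" is a list of rows, each a list of 6 numbers: the shift along the tool's x, y, z in units of 0.2 m (1.0 is 0.2 m), then the turn, a rotation vector about the tool's x, y, z in units of pi rad (1.0 is pi rad). A call has exactly 5 rows; each row is the pose to reach, as a shift and turn from the pose commanded when the call began, along the tool's axes at that moment, turning the shorter way round; what a row does not reach only later rows make up. A row lasts 1/8 s, in which the tool goes at most 62.5 mm and 10.7 degrees, less where a joint would pass 70% of its speed; a pose out of reach is approached as far as the arm can. A call with a number of a shift or a turn outside -1 to 1 is refused whole. A call with a gripper value outside its range is refused whole. "fingers" is the closure, from -1 (fully open) to 1 (shut), set as the call begins (left out, the last holds). The fingers move at their own pace and stop on an object; "force" is the grip in N (left out, the last holds). Time passes only in rows, so rows that repeat a pose let the fingers close, or fill a call up. It gives the time, the measured TCP pose, the force, the opening and the grip force at its end, in the units of the state.
- read_state(): the state, without advancing time (a new reading comes with each control period).
- read_camera(name): name is "scene" or "top" or "wrist"; returns a dict with "image" (420x560x3 uint8, red, green, blue), "fx", "fy", "cx", "cy" (pixels), "k1" (the pictures are not rectified: a ray, as slopes to the right and down, at radius r is drawn at 1 + k1 r^2 times it, then the intrinsics apply), "T" (4x4, takes a point from camera to world coordinates). Camera axes: x right, y down, z forward; pixel columns grow to the right and rows downward; lengths in m; the calibration is good to about 2 mm. A picture is of the moment at which its call begins. There is no depth.
- close_job(): hands the job in; it is judged then, once.
The state is a dict: "t": time; "q": joint angles; "dq": joint speeds; "joint_torque": joint torques, N m; "tool_pos": TCP position; "orientation": TCP orientation; "force": force on the tool from outside, world axes, zero at the start; "wrist_torque": the same for the moment, N m; "opening": finger opening in m; "gripper_force": force on a finger pad.
Only numpy, scipy, OpenCV 4.12 (cv2) and the standard library are available. Lean on these libraries where they do the work, as an engineer would, in place of code of your own. Each camera call takes 0.05 s, during which the arm holds its last target. There are 200 camera calls.

## Working session

There is one attempt and no reset: what is moved stays moved. The work goes in short steps, Python scripts to look and compute and a tool call to move; the robot and the scene stay as the last step left them, time stands still between calls to the robot, and variables do not carry over. Pictures are saved under pics/ and viewed, at most 10 in all, crops included, and the job is handed in when it is done.

Besides the shell and the picture viewer there is one more tool, called after "Request:" as a command line: name --pt "numbers of a row" for each row, then --argument value for the rest. arm_command: Moves the arm, as the interface text tells. Shifts and turns lie within -1 to 1; 1 stands for 0.2 m of shift or pi rad of turn. Its arguments: {"type":"object","properties":{"increments":{"type":"array","items":{"type":"array","items":{"type":"number","minimum":-1,"maximum":1}}},"fingers":{"type":"number"},"force":{"type":"number"}},"required":["increments"]}

```bash
mkdir -p pics; cat > h.py <<'E'
from plant import *
import numpy as np, cv2
from scipy.spatial.transform import Rotation as R
def snap(n,f):
    c=read_camera(n); cv2.imwrite(f,c["image"][:,:,::-1]); np.savez(f+".npz",**{k:c[k] for k in c}); return c
def ray(c,u,v):
    d=np.array([(u-c["cx"])/c["fx"],(v-c["cy"])/c["fy"]]); s=d.copy()
    for _ in range(20): s=d/(1+c["k1"]*(s@s))
    T=np.array(c["T"]); return T[:3,3],T[:3,:3]@np.array([s[0],s[1],1])
def at(c,u,v,z):
    o,d=ray(c,u,v); return (o+d*(z-o[2])/d[2])[:3]
def inc(pos,rot=None,base=None):
    s=read_state(); p=np.array(s["tool_pos"]) if base is None else np.array(base); r=R.from_rotvec(s["orientation"])
    t=r.inv().apply(np.array(pos)-p)/0.2
    w=np.zeros(3) if rot is None else (r.inv()*rot).as_rotvec()/np.pi
    return np.round(np.r_[t,w],3)
E
python3 - <<'E'
from h import *
for n in("scene","top"): 
    c=snap(n,f"pics/{n}0.png"); print(n,c["T"].round(3).tolist(),c["fx"])
print(read_state())
a=cv2.imread("pics/scene0.png");b=cv2.imread("pics/top0.png")
E
```

```text
scene [[0.759, 0.616, -0.209, 0.871], [0.651, -0.721, 0.238, -0.378], [-0.004, -0.317, -0.948, 1.603], [0.0, 0.0, 0.0, 1.0]] 498.5033653595505
top [[-0.136, -0.97, 0.203, 0.283], [-0.991, 0.133, -0.028, 0.023], [0.0, -0.205, -0.979, 1.328], [0.0, 0.0, 0.0, 1.0]] 516.435867169616
{'t': 0.1, 'q': array([ 1.22061949e+00,  1.31088572e-01,  1.48916937e+00, -3.06404061e-05,
        1.52294921e+00, -8.54133214e-02]), 'dq': array([-0.00035122, -0.00155642, -0.00228802,  0.00091782,  0.00173629,
       -0.00065663]), 'joint_torque': array([ 1.33720747e-03, -5.61338210e+01, -4.93099737e+01,  7.70279369e-02,
        2.90405669e-02, -3.02779131e-05]), 'tool_pos': array([0.15693287, 0.57890984, 0.40379088]), 'orientation': array([-4.14631325e-01, -3.11378789e+00,  2.48627434e-03]), 'force': array([-0.63303646,  0.6655559 ,  0.55099288]), 'wrist_torque': array([ 0.01986724, -0.0089934 ,  0.02343218]), 'gripper_force': 0.0, 'opening': 0.09255262096159651}
```

View pics/scene0.png

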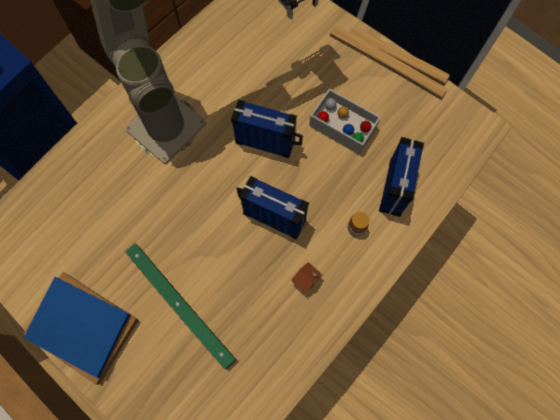

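View pics/top0.png

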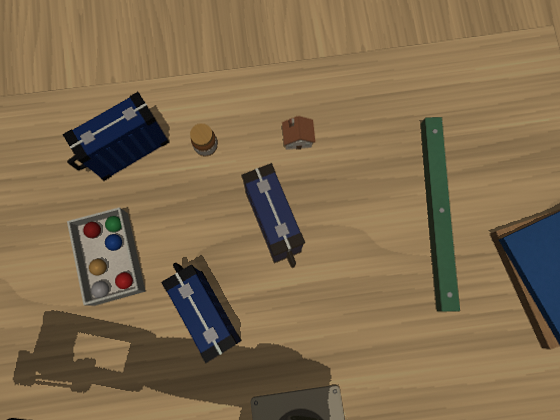

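Look-alikes in the top image: A (115,135), B (203,312) and C (272,212). C is the farthest right (-y) and its handle points at the robot. I'll check it in a crop.

```bash
python3 - <<'E'
import cv2
b=cv2.imread("pics/top0.png")[150:290,220:460]
cv2.imwrite("pics/crop1.png",cv2.resize(b,None,fx=3.3,fy=3.3,interpolation=cv2.INTER_CUBIC))
E
```

```text
(no output)
```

View pics/crop1.png

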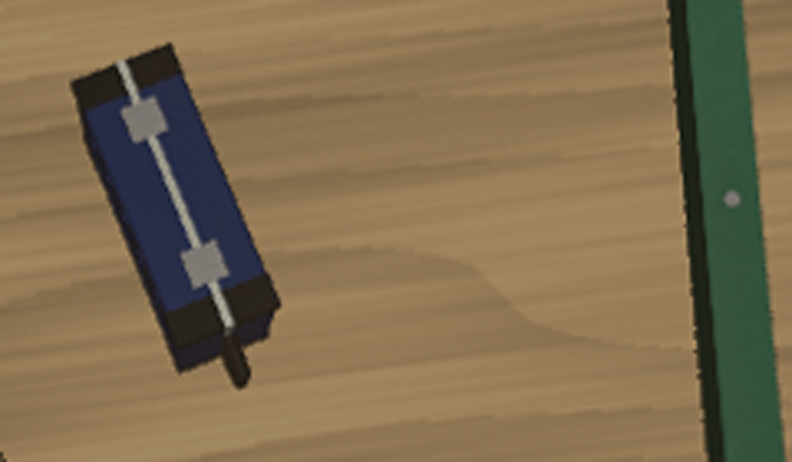

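```bash
python3 - <<'E'
from h import *
c=dict(np.load("pics/top0.png.npz"))
f=lambda x,y:(220+x/3.3,150+y/3.3)
P=[at(c,*f(*p),0.18)[:2] for p in[(72,82),(172,43),(280,303),(182,346)]]
print(np.round(P,3),np.mean(P,0))
u=P[1]-P[2]; u2=P[0]-P[3]; print(np.linalg.norm(u),np.linalg.norm(u2),np.arctan2(u[1],u[0]),np.arctan2(u2[1],u2[0]),np.linalg.norm(P[0]-P[1]))
S=[at(c,*p,0.045)[:2] for p in[(435,131),(442,210.3),(450,295)]]
print(np.round(S,4)); d=S[0]-S[2]; print(np.arctan2(d[1],d[0]),np.linalg.norm(d))
for n,u_,z in(("house",(299,128),.09),("jar",(201,135),.09),("B",(201,312),.18),("box1",(140,290),.075),("box2",(122,210),.075)): print(n,at(c,*u_,z).round(3))
s=read_state();print(R.from_rotvec(s["orientation"]).as_matrix().round(3))
E
```

```text
[[ 0.614  0.053]
 [ 0.632 -0.02 ]
 [ 0.44  -0.068]
 [ 0.42   0.002]] [ 0.52639933 -0.00804634]
0.1980963675891659 0.20017967379213944 0.24425931470051576 0.2572716561942336 0.07529984191243258
[[ 0.701  -0.4565]
 [ 0.4914 -0.4325]
 [ 0.2821 -0.4086]]
-0.113927822305976 0.42160472979571495
house [ 0.742 -0.103  0.09 ]
jar [0.757 0.145 0.09 ]
B [0.319 0.179 0.18 ]
box1 [0.393 0.331 0.075]
box2 [0.594 0.359 0.075]
[[-0.965  0.262 -0.001]
 [ 0.262  0.965 -0.002]
 [ 0.    -0.002 -1.   ]]
```

Chosen: C, standing at about (0.526, -0.008) with yaw 0.25. The batten centre is at about (0.491, -0.433) with yaw -0.114. I'll move behind C first.

Request:
arm_command --pt "-0.16 -0.13 -0.02 0 0 0.022" --pt "-0.32 -0.27 -0.05 0 0 0.045" --pt "-0.47 -0.4 -0.08 0 0 0.067" --pt "-0.63 -0.53 -0.1 0 0 0.09" --pt "-0.78 -0.66 -0.1 0 0 0.112" --fingers -1

```text
t: 0.72
tool_pos: [0.2736, 0.4097, 0.4248]
orientation: [0.957, 2.992, 0.0]
force: [1.2, -0.8, 1.1]
opening: 0.093
gripper_force: 0.0
```

```bash
cat >> h.py <<'E'
def down(a): # tool z down, tool y along yaw a
    y=np.array([np.cos(a),np.sin(a),0]);z=np.array([0,0,-1.]);return R.from_matrix(np.c_[np.cross(y,z),y,z])
E
python3 - <<'E'
from h import *
print(read_state()["tool_pos"]); i=inc([.507,.07,.42],down(.25)); print(i,i/2)
E
```

```text
[0.27363081 0.40969299 0.4247684 ]
[-1.936 -0.706  0.024  0.     0.     0.223] [-0.968  -0.353   0.012   0.      0.      0.1115]
```

Request:
arm_command --pt "-0.19 -0.07 0 0 0 0.022" --pt "-0.39 -0.14 0 0 0 0.045" --pt "-0.58 -0.21 0 0 0 0.067" --pt "-0.77 -0.28 0 0 0 0.09" --pt "-0.96 -0.35 0 0 0 0.112"

```text
t: 1.35
tool_pos: [0.3896, 0.2415, 0.4244]
orientation: [-1.466, -2.778, 0.001]
force: [-0.1, 1.1, 0.4]
opening: 0.0928
gripper_force: 0.0
```

```bash
python3 - <<'E'
from h import *
print(inc([.507,.07,.42],down(.25)))
E
```

```text
[-1.039  0.     0.022 -0.     0.     0.111]
```

Request:
arm_command --pt "-0.2 0 0 0 0 0.025" --pt "-0.4 0 0 0 0 0.05" --pt "-0.7 0 0 0 0 0.08" --pt "-1 0 0 0 0 0.111" --pt "-1 0 0 0 0 0.111"

```text
t: 1.98
tool_pos: [0.5038, 0.0746, 0.4239]
orientation: [-1.93, -2.478, 0.002]
force: [-0.2, -0.3, -0.1]
opening: 0.0932
gripper_force: 0.0
```

```bash
python3 - <<'E'
from h import *
print(inc([.507,.07,.34],down(.25)),R.from_rotvec(read_state()["orientation"]).as_matrix().round(3))
snap("scene","pics/scene1.png")
a=cv2.imread("pics/scene1.png")[60:300,160:480];cv2.imwrite("pics/s1c.png",cv2.resize(a,None,fx=2.4,fy=2.4))
E
```

```text
[-0.026  0.01   0.42  -0.     0.    -0.001] [[-0.245  0.97  -0.001]
 [ 0.97   0.245 -0.001]
 [-0.001 -0.001 -1.   ]]
```

View pics/s1c.png

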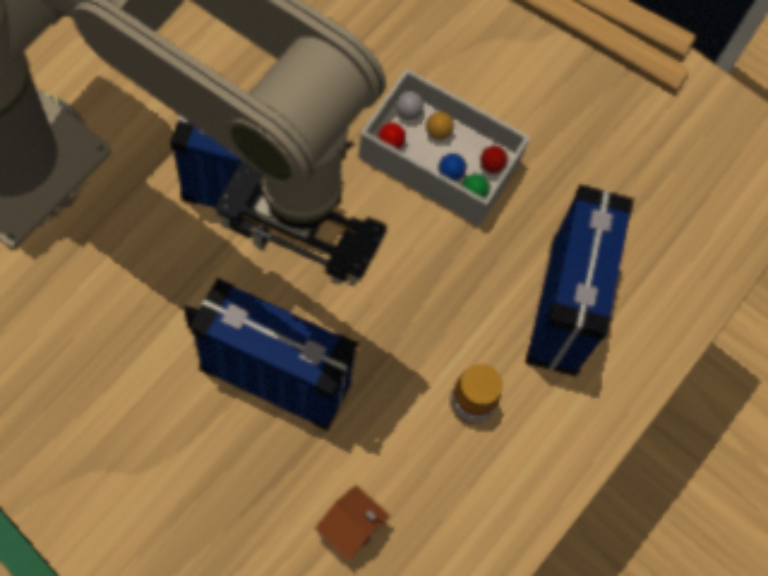

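The gripper stands behind case C, parallel to its broad face and clear of B and the box. I'll lower it so the tips are at about z = 0.155.

Request:
arm_command --pt "0 0 0.1 0 0 0" --pt "0 0 0.2 0 0 0" --pt "0 0 0.32 0 0 0" --pt "0 0 0.42 0 0 0" --pt "0 0 0.42 0 0 0"

```text
t: 2.65
tool_pos: [0.5009, 0.0788, 0.3374]
orientation: [-1.918, -2.483, 0.006]
force: [0.0, 0.4, 0.3]
opening: 0.0929
gripper_force: 0.0
```

Request:
arm_command --pt "-0.04 0 0 0 0 0" --pt "-0.08 0 0 0 0 0" --pt "-0.12 0 0 0 0 0" --pt "-0.16 0 0 0 0 0" --pt "-0.2 0 0 0 0 0"

```text
t: 3.28
tool_pos: [0.5127, 0.0385, 0.3409]
orientation: [1.923, 2.484, 0.0]
force: [0.7, 1.0, 1.2]
opening: 0.0929
gripper_force: 0.6
```

Request:
arm_command --pt "-0.04 0 0 0 0 0" --pt "-0.08 0 0 0 0 0" --pt "-0.12 0 0 0 0 0" --pt "-0.16 0 0 0 0 0" --pt "-0.2 0 0 0 0 0"

```text
t: 3.9
tool_pos: [0.5227, -0.0001, 0.3407]
orientation: [1.923, 2.484, -0.0]
force: [0.2, 0.1, 0.8]
opening: 0.0931
gripper_force: 0.3
```

Request:
arm_command --pt "-0.04 0 0 0 0 0" --pt "-0.08 0 0 0 0 0" --pt "-0.12 0 0 0 0 0" --pt "-0.16 0 0 0 0 0" --pt "-0.2 0 0 0 0 0"

```text
t: 4.53
tool_pos: [0.5327, -0.0388, 0.3407]
orientation: [-1.923, -2.484, 0.0]
force: [-0.8, -0.3, -0.3]
opening: 0.0933
gripper_force: 0.0
```

```bash
python3 - <<'E'
from h import *
snap("scene","pics/scene2.png")
a=cv2.imread("pics/scene2.png")[120:380,120:420];cv2.imwrite("pics/s2c.png",cv2.resize(a,None,fx=2.2,fy=2.2))
E
```

```text
(no output)
```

View pics/s2c.png

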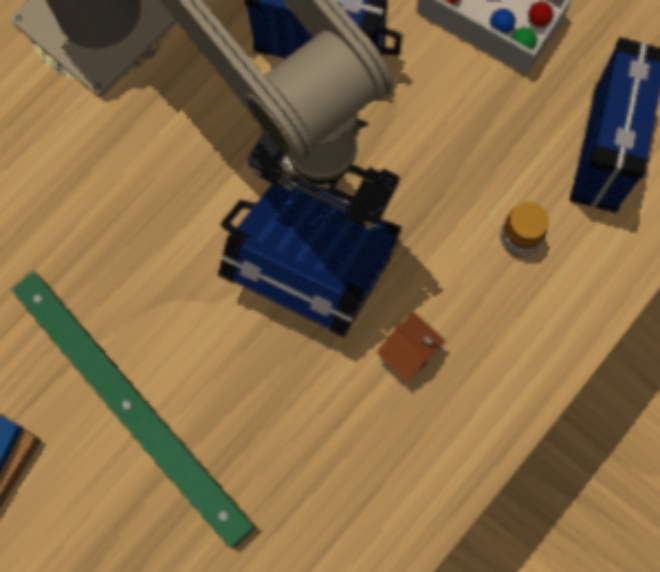

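The case has gone over: its handle is at about (235,215) in the crop and its latched top end faces the batten. I'll retreat and turn the gripper parallel to the batten.

```bash
python3 - <<'E'
from h import *
print(inc([.555,.075,.34],down(-.114)))
E
```

```text
[0.527 0.251 0.003 0.    0.    0.117]
```

Request:
arm_command --pt "0.13 0.06 0 0 0 0.03" --pt "0.26 0.12 0 0 0 0.06" --pt "0.39 0.18 0 0 0 0.09" --pt "0.53 0.25 0 0 0 0.117" --pt "0.53 0.25 0 0 0 0.117"

```text
t: 5.2
tool_pos: [0.5545, 0.0785, 0.3407]
orientation: [-2.342, -2.094, -0.0]
force: [0.9, 0.7, 1.0]
opening: 0.0928
gripper_force: 0.0
```

```bash
python3 - <<'E'
from h import *
print(inc([.555,.075,.215],down(-.114)))
snap("top","pics/top2.png");
a=cv2.imread("pics/top2.png")[90:330,200:480];cv2.imwrite("pics/t2c.png",cv2.resize(a,None,fx=2.5,fy=2.5))
E
```

```text
[-0.018  0.004  0.628 -0.    -0.     0.001]
```

View pics/t2c.png

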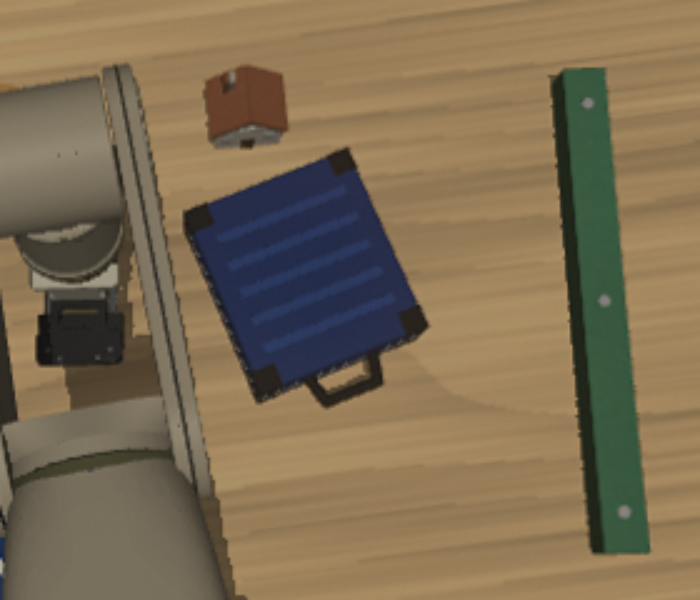

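The case lies flat, with crop corners at (185,213), (348,150), (428,325) and (258,398). The house at (247,110) is clear.

```bash
python3 - <<'E'
from h import *
c=dict(np.load("pics/top2.png.npz"))
P=np.array([at(c,200+x/2.5,90+y/2.5,.075)[:2] for x,y in[(185,213),(348,150),(428,325),(258,398)]])
print(P.round(3),P.mean(0)); u=(P[1]-P[2])+(P[0]-P[3]); print(np.arctan2(u[1],u[0]))
for x,y in[(210,140),(285,130)]: print("house",at(c,200+x/2.5,90+y/2.5,0.06))
E
```

```text
[[ 0.632 -0.024]
 [ 0.675 -0.197]
 [ 0.486 -0.246]
 [ 0.437 -0.069]] [ 0.55747936 -0.13402441]
0.24050479621100979
house [ 0.70974857 -0.06066375  0.06      ]
house [ 0.70989935 -0.13872143  0.06      ]
```

Request:
arm_command --pt "0 0 0.15 0 0 0" --pt "0 0 0.3 0 0 0" --pt "0 0 0.45 0 0 0" --pt "0 0 0.62 0 0 0" --pt "0 0 0.62 0 0 0"

```text
t: 5.88
tool_pos: [0.5526, 0.0758, 0.2137]
orientation: [-2.341, -2.089, 0.008]
force: [-0.3, -0.7, -0.4]
opening: 0.093
gripper_force: 0.0
```

Request:
arm_command --pt "-0.1 0 0 0 0 0" --pt "-0.2 0 0 0 0 0" --pt "-0.3 0 0 0 0 0" --pt "-0.4 0 0 0 0 0" --pt "-0.48 0 0 0 0 0"

```text
t: 6.5
tool_pos: [0.5435, -0.0199, 0.2171]
orientation: [2.345, 2.09, 0.002]
force: [1.3, 3.6, 0.3]
opening: 0.0929
gripper_force: 1.6
```

Request:
arm_command --pt "-0.06 0 0 0 0 0" --pt "-0.12 0 0 0 0 0" --pt "-0.18 0 0 0 0 0" --pt "-0.24 0 0 0 0 0" --pt "-0.3 0 0 0 0 0"

```text
t: 7.12
tool_pos: [0.5368, -0.0785, 0.217]
orientation: [2.344, 2.092, 0.001]
force: [2.8, 4.5, 3.0]
opening: 0.0927
gripper_force: 2.2
```

Request:
arm_command --pt "-0.06 0 0 0 0 0" --pt "-0.12 0 0 0 0 0" --pt "-0.18 0 0 0 0 0" --pt "-0.24 0 0 0 0 0" --pt "-0.3 0 0 0 0 0"

```text
t: 7.75
tool_pos: [0.53, -0.1381, 0.217]
orientation: [2.344, 2.092, 0.001]
force: [2.6, 3.5, 3.7]
opening: 0.0931
gripper_force: 2.3
```

```bash
python3 - <<'E'
from h import *
snap("top","pics/top3.png");
a=cv2.imread("pics/top3.png")[90:330,200:480];cv2.imwrite("pics/t3c.png",cv2.resize(a,None,fx=2.5,fy=2.5))
E
```

```text
(no output)
```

View pics/t3c.png

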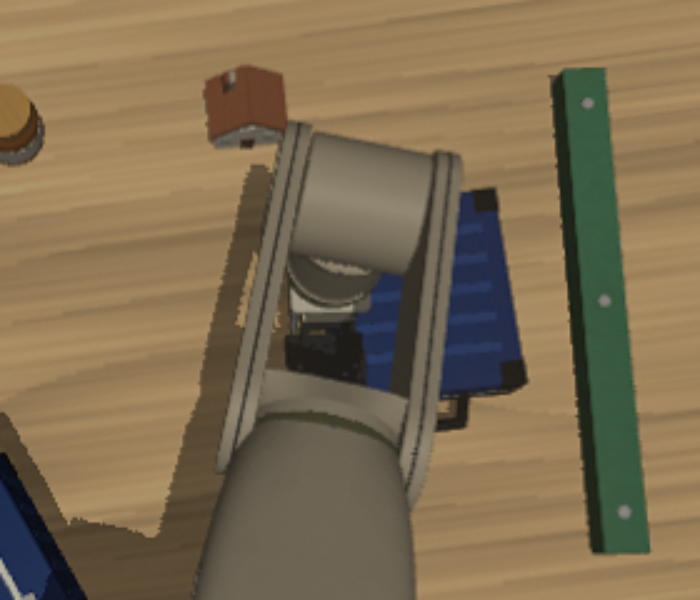

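The top end runs from (495,190) to (525,385), nearly parallel to the batten with a gap of about 70–80 mm. The house hasn't moved. I'll keep pushing.

Request:
arm_command --pt "-0.06 0 0 0 0 0" --pt "-0.12 0 0 0 0 0" --pt "-0.18 0 0 0 0 0" --pt "-0.24 0 0 0 0 0" --pt "-0.3 0 0 0 0 0"

```text
t: 8.43
tool_pos: [0.5228, -0.1976, 0.2167]
orientation: [-2.344, -2.09, -0.0]
force: [-0.3, 6.1, 6.1]
opening: 0.0931
gripper_force: 3.3
```

Request:
arm_command --pt "-0.02 0 0 0 0 0" --pt "-0.04 0 0 0 0 0" --pt "-0.06 0 0 0 0 0" --pt "-0.08 0 0 0 0 0" --pt "-0.1 0 0 0 0 0"

```text
t: 9.05
tool_pos: [0.5205, -0.217, 0.2167]
orientation: [-2.344, -2.09, -0.0]
force: [1.7, 7.3, 5.7]
opening: 0.0931
gripper_force: 3.4
```

Request:
arm_command --pt "-0.01 0 0 0 0 0" --pt "-0.02 0 0 0 0 0" --pt "-0.03 0 0 0 0 0" --pt "-0.04 0 0 0 0 0" --pt "-0.05 0 0 0 0 0"

```text
t: 9.68
tool_pos: [0.5203, -0.2218, 0.2167]
orientation: [-2.338, -2.085, -0.013]
force: [2.4, 47.4, 20.1]
opening: 0.0927
gripper_force: 23.7
```

The force jumped to 47 N, so the case is against the batten. I'll back off, rise and check.

Request:
arm_command --pt "0.03 0 0 0 0 0" --pt "0.08 0 0 0 0 0" --pt "0.2 0 0 0 0 0" --pt "0.4 0 0 0 0 0" --pt "0.5 0 0 0 0 0"

```text
t: 10.3
tool_pos: [0.5306, -0.1266, 0.2162]
orientation: [-2.343, -2.091, 0.002]
force: [-0.1, -0.4, 0.5]
opening: 0.0933
gripper_force: 0.0
```

Request:
arm_command --pt "0 0 -0.2 0 0 0" --pt "0.1 0 -0.4 0 0 0" --pt "0.2 0 -0.6 0 0 0" --pt "0.3 0 -0.8 0 0 0" --pt "0.5 0 -0.9 0 0 0"

```text
t: 10.92
tool_pos: [0.5427, -0.0291, 0.3996]
orientation: [2.344, 2.086, 0.002]
force: [0.5, -0.6, 0.5]
opening: 0.0931
gripper_force: 0.0
```

```bash
python3 - <<'E'
from h import *
snap("top","pics/top4.png");
a=cv2.imread("pics/top4.png")[110:310,280:480];cv2.imwrite("pics/t4c.png",cv2.resize(a,None,fx=3,fy=3,interpolation=cv2.INTER_CUBIC))
E
```

```text
(no output)
```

View pics/t4c.png

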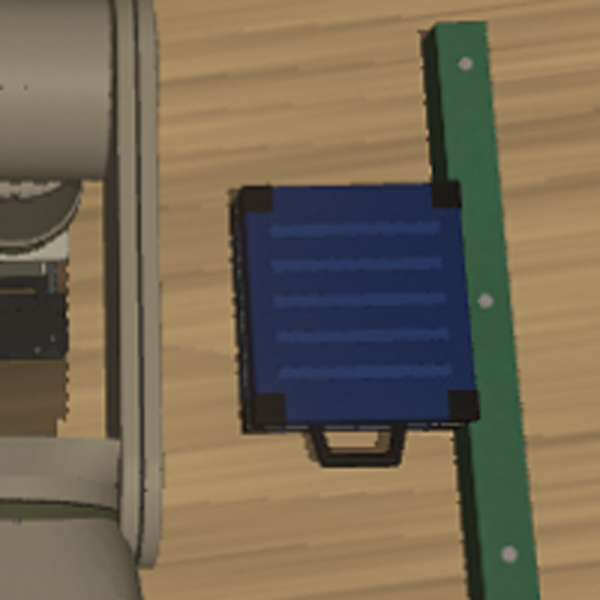

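The case lies with its top edge, (460,181) to (479,418), along the batten. I'll compute the gap and angle.

```bash
python3 - <<'E'
from h import *
c=dict(np.load("pics/top4.png.npz"))
g=lambda x,y,z:at(c,280+x/3,110+y/3,z)[:2]
A,B=g(460.5,181,.075),g(479.5,418,.075); S=[g(*p,.045) for p in[(465,63),(485.5,300),(509.5,554)]]
d=S[0]-S[2]; a=np.arctan2(d[1],d[0]); n=np.array([-np.sin(a),np.cos(a)]);m=np.mean(S,0)
e=A-B; print("angle",np.arctan2(e[1],e[0])-a,"y",(A-m)@n,(B-m)@n,"x",((A+B)/2-m)@d/np.linalg.norm(d))
print(g(241,187,.075),g(254,425,.075))
E
```

```text
angle -0.00777255365063291 y 0.022011971767248915 0.02355843958098752 x -0.003639362673148726
[ 0.60979234 -0.23997986] [ 0.41087217 -0.21646692]
```

The top end is flush: the gap is about 0 mm and the angle under 0.01 rad. Handing in.

```bash
python3 -c "
from plant import *
print(close_job())"
```

```text
the job is handed in; nothing more can be done
None
```

The navy case was tipped over and pushed along the deck; it lies flat with its top end flush against the batten (gap about 0 mm, under 0.01 rad off square), the arm never went near the box, house or jar, and the job is handed in (no verdict was returned).

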